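# Lay the second course of a bag wall

### The arm

A 6-joint arm with a two-finger parallel gripper is mounted at the origin on the work surface. World frame = base frame: x ahead of the robot, y to its left, z up, the work surface at z = 0. Lengths are in m, angles in rad, forces in N, time in s.
With the tool pointing down it reaches from about 0.3 to 0.775 m from the base axis. Payload 14.6 kg.
Tool frame: the origin (TCP) lies at the very end of the fingers, on their centre line; the grasp point (between the pads) lies 19 mm behind it; z points along the fingers, y is the line along which they close (so a half turn about z gives the same grasp; the last joint's range is limited). The gripper opens to 94 mm and grips with 3 to 60 N. Pads are 16 mm wide; open, the fingers measure 119 mm over their backs; the gripper's body (75 mm by 177 mm) begins 78 mm behind the grasp point.
Start: joints at [-1.287, 0.3, 1.521, -0, 1.321, -0.067], TCP at [0.189, -0.516, 0.205] pointing down, gripper open.
Joint ranges: [-3.03, 3.03], [-0.79, 2.21], [0.23, 2.52], [-1.04, 4.18], [0, 3.07], [-2.55, 2.55]. Speed limits (rad/s): [2.22, 2.22, 2.57, 3.14, 3.14, 3.14].

### API

Orientations are given as [roll, pitch, yaw] about the fixed x, y, z axes, in that order (R = Rz(yaw) Ry(pitch) Rx(roll)).
In Python, from station import ctrl gives the robot as it stands.
- The arm moves only by the shell command python3 -m pendant 'ROWS' [OPENING] [FORCE]. ROWS is JSON, a list of rows, each a list of 2 entries, a list of its own where there are three numbers: the shift along the world's x, y, z in cm, then the turn about the world's z in rad. A call has 1 to 20 rows; each row shifts and turns the commanded pose from where the row before left it; what a row does not reach is not made up. A row lasts 1/12 s, in which the tool goes at most 41.7 mm and 7.16 degrees, less where a joint would pass 70% of its speed; a pose out of reach is approached as far as the arm can. A call is refused whole if a number of a shift passes 4.17 or a number of a turn 0.125, either way. A call with a gripper value outside its range is refused whole. OPENING is the opening, from 0 (shut) to 1 (fully open), set as the call begins (- or left out, the last holds). The fingers move at their own pace and stop on an object; FORCE is the grip in N (left out, the last holds). Time passes only in rows, so rows that do not move let the fingers close. It gives the time, the measured TCP pose, the force, the opening and the grip force at its end, in the units of the state.
- ctrl.get_obs(): the state, without advancing time (a new reading comes with each control period).
- ctrl.camera(name): name is "scene" or "top"; returns a dict with "color" (400x640x3 uint8, red, green, blue), "intrinsics" (3x3 intrinsics, pixels), "camera_from_world" (4x4, takes a point from world to camera coordinates). Camera axes: x right, y down, z forward; pixel columns grow to the right and rows downward; lengths in m; the calibration is good to about 2 mm. A picture is of the moment at which its call begins. There is no depth.
- ctrl.hand_in(): hands the job in; it is judged then, once.
The state is a dict: "time_s": time; "qpos": joint angles; "joint_vel": joint speeds; "tau": joint torques, N m; "ee_pos": TCP position; "eef_rot": TCP orientation; "force": force on the tool from outside, world axes, zero at the start; "moment": the same for the moment, N m; "grip_width": finger opening in m; "grip_force": force on a finger pad.
Only numpy, scipy, OpenCV 4.12 (cv2) and the standard library are available. Lean on these libraries where they do the work, as an engineer would, in place of code of your own. Each camera call takes 0.05 s, during which the arm holds its last target. There are 200 camera calls.

### The job

Lay the second course of the little firebrick wall that stands on the kiln shelf, in staggered bond. Put the long loose brick centred over the joint between the two bricks below, its outer end flush with the end of the short brick below, and the short loose brick over the other end of the wall, its outer end flush with the end of the long brick below; leave the flame gap of about a finger's width between them. Both lie flat, along the wall, with their sides flush with the course below; the three-quarter-length brick is not needed.

Things in the scene. Friction and masses are not known exactly. Their poses are not given: they have to be found in the camera images.
- long_mid (a point): the long loose brick: pale firebrick 220 mm long, 50 wide, 60 high, about 0.4 kg, loose on the bench on the robot's side of the wall. This point is its centre, 30 mm above its underside; x along its length, y across its width (grasp across the 50 mm), z up. The longest of three loose bricks (the bystander is 160 mm long).
- short_mid (a point): the short loose brick: pale firebrick 102 mm long, 50 wide, 60 high, about 0.2 kg, loose on the bench on the robot's side of the wall. This point is its centre, 30 mm above its underside; x along its length, y across its width (grasp across the 50 mm), z up. The shortest of the three loose bricks.
- joint_top (a point): first course (fixed, runs right to left within 15 deg): middle of the 16 mm joint between its bricks, at their tops, 80 mm above the bench. x: along the wall, to its short brick's end on the left; z up. Course 50 mm wide; short brick x = 8 to 110 mm, long brick -228 to -8. Finished second course: long brick's centre at x = 0, short brick's at x = -177, both y = 0, z = 30 (16 mm gap).
Things that resemble listed ones, but are neither listed nor needed, are in the scene too. Leave any red look-alike of the part that bears long_mid alone.

How it is judged:
By the outcome, as a careful person would: the job done as asked, in the order asked, and still so for the second after the job is handed in, with the robot touching nothing.
It also fails if it takes over 58 s, if anything falls off the work surface, if the arm or the gripper's body presses on something with over 40 N, if the wrist force passes 120 N, or if a joint passes its speed limit or range.

## Working session

There is one attempt and no reset: what is moved stays moved. The work goes in short steps, Python scripts to look and compute and a shell command to move; the robot and the scene stay as the last step left them, time stands still between calls to the robot, and variables do not carry over. Pictures are saved under pics/ and viewed, at most 10 in all, crops included, and the job is handed in when it is done.

```bash
mkdir -p pics; cat > h.py <<'E'
import numpy as np,cv2
from station import ctrl
def ray(c,u,v,z):
    K=np.array(c["intrinsics"]);T=np.array(c["camera_from_world"])
    R,t=T[:3,:3],T[:3,3];o=-R.T@t;d=R.T@np.linalg.inv(K)@np.array([u,v,1.])
    return (o+d*(z-o[2])/d[2])
def proj(c,p):
    K=np.array(c["intrinsics"]);T=np.array(c["camera_from_world"])
    q=K@(T[:3,:3]@np.array(p)+T[:3,3]);return q[:2]/q[2]
E
python3 - <<'E'
from h import *
import pickle
for n in("top","scene"):
    c=ctrl.camera(n);pickle.dump(c,open(n+"0.pkl","wb"));cv2.imwrite(f"pics/{n}0.png",c["color"][:,:,::-1])
    T=np.array(c["camera_from_world"]);print(n,-T[:3,:3].T@T[:3,3],c["intrinsics"])
E
```

```text
top [ 0.37729363 -0.01279977  1.11293024] [[409.97577068   0.         319.51355892]
 [  0.         409.97577068 201.25875317]
 [  0.           0.           1.        ]]
scene [1.12473003 0.11502016 0.67514977] [[378.44356686   0.         315.90076094]
 [  0.         378.44356686 201.20741712]
 [  0.           0.           1.        ]]
```

View pics/top0.png

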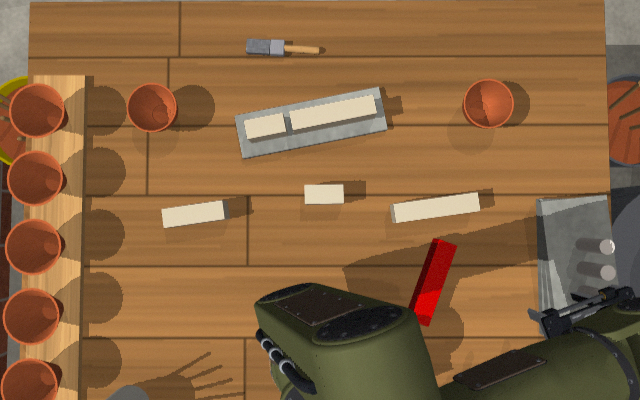

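View pics/scene0.png

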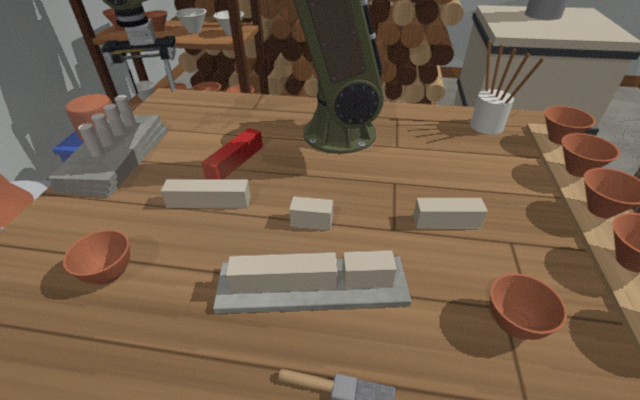

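The top view shows the wall at about (245–378, 95–138), with its short brick on the left. The long loose brick is at (436,207), the short one at (324,194), the 160 mm bystander at (195,213) and the red look-alike at (435,282). I'll enlarge it for corner positions.

```bash
python3 - <<'E'
import cv2
im=cv2.imread("pics/top0.png")
a=cv2.resize(im[85:160,235:395],None,fx=5,fy=5,interpolation=cv2.INTER_CUBIC)[:300+75]
b=cv2.resize(im[180:225,300:490],(760,180),interpolation=cv2.INTER_CUBIC)
import numpy as np
o=np.zeros((560,800,3),np.uint8);o[:375]=a[:375];o[380:560,:760]=b
cv2.imwrite("pics/c1.png",o)
E
```

```text
(no output)
```

View pics/c1.png

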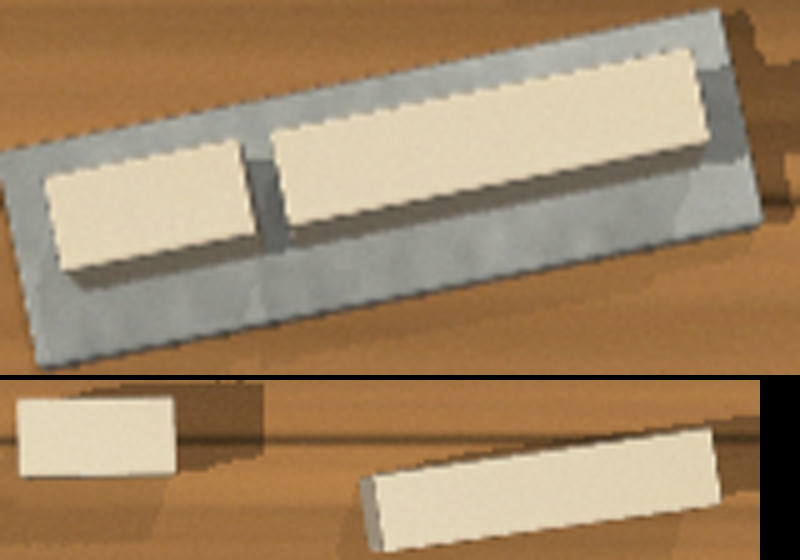

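The enlarged crop gives these top-face corners, in crop pixels: wall short brick (45,178)–(257,234), wall long brick (273,131)–(710,143), loose short brick (18,399)–(176,474), loose long brick (372,477)–(721,502).

```bash
python3 - <<'E'
from h import *
import pickle
c=pickle.load(open("top0.pkl","rb"))
def go(P,s,ox,oy,z,n):
    W=np.array([ray(c,(u+.5)/s-.5+ox,(v+.5)/s-.5+oy,z)[:2] for u,v in P])
    L=(W[0]+W[3]-W[1]-W[2])/2; w=(W[0]+W[1]-W[2]-W[3])/2   # L points to image left(+y)
    print(n,W.mean(0).round(4),"len",np.linalg.norm(L).round(4),"wid",np.linalg.norm(w).round(4),"ang",np.arctan2(L[1],L[0]).round(4));return W,L
A,La=go([(45,178),(240,140),(257,234),(62,270)],5,235,85,.08,"wallshort")
B,Lb=go([(273,131),(690,48),(710,143),(290,226)],5,235,85,.08,"walllong")
S,_=go([(18,19),(175,17),(176,94),(20,96)],4,300,180,.06,"short")
Lo,_=go([(372,97),(712,48),(721,122),(383,171)],4,300,180,.06,"long")
d=A.mean(0)-B.mean(0);print(np.linalg.norm(d),np.arctan2(d[1],d[0])) # 0.177
u=d/np.linalg.norm(d); j=(A.mean(0)+B.mean(0))/2+u*(0.118-0.059)/2
print("joint",j,"long tgt",j,"short tgt",j-u*.177)
print(ctrl.get_obs()["eef_rot"],ctrl.get_obs()["ee_pos"])
E
```

```text
wallshort [0.6157 0.1294] len 0.1009 wid 0.0486 ang 1.7561
walllong [ 0.6502 -0.0436] len 0.2173 wid 0.0498 ang 1.7645
short [ 0.443  -0.0205] len 0.1007 wid 0.0496 ang 1.5802
long [ 0.4079 -0.309 ] len 0.2199 wid 0.0479 ang 1.711
0.1764473753186695 1.7677016756648816
joint [0.62714995 0.07185252] long tgt [0.62714995 0.07185252] short tgt [ 0.66177742 -0.10172726]
[-3.14055739e+00 -4.13376486e-05  3.50757034e-01] [ 0.18890919 -0.51628987  0.20494189]
```

```bash
python3 -m pendant '[[[1.56,1.48,-0.3],0.097],[[1.56,1.48,-0.3],0.097],[[1.56,1.48,-0.3],0.097],[[1.56,1.48,-0.3],0.097],[[1.56,1.48,-0.3],0.097],[[1.56,1.48,-0.3],0.097],[[1.56,1.48,-0.3],0.097],[[1.56,1.48,-0.3],0.097],[[1.56,1.48,-0.3],0.097],[[1.56,1.48,-0.3],0.097],[[1.56,1.48,-0.3],0.097],[[1.56,1.48,-0.3],0.097],[[1.56,1.48,-0.3],0.097],[[1.56,1.48,-0.3],0.097],[[0,0,0],0],[[0,0,0],0]]' 1 20
```

```text
time_s: 1.43
ee_pos: [0.4076, -0.3088, 0.1631]
eef_rot: [-3.141, -0.001, 1.709]
force: [0.1, -1.0, 0.1]
grip_width: 0.0943
grip_force: 0.0
```

```bash
python3 -m pendant '[[[0,0,-3],0],[[0,0,-3],0],[[0,0,-3],0],[[0,0,-2.9],0],[[0,0,-2],0],[[0,0,-0.9],0],[[0,0,0],0],[[0,0,0],0]]' && python3 -m pendant '[[[0,0,0],0],[[0,0,0],0],[[0,0,0],0],[[0,0,0],0],[[0,0,0],0],[[0,0,0],0],[[0,0,0],0],[[0,0,0],0],[[0,0,0],0],[[0,0,0],0]]' 0 30 && python3 -m pendant '[[[0,0,1],0],[[0,0,2],0],[[0,0,3],0],[[0,0,4],0],[[0,0,4],0],[[0,0,4],0],[[0,0,2],0],[[0,0,0],0],[[0,0,0],0]]' && python3 - <<'E'
from h import *
import pickle
for n in("top","scene"):
    c=ctrl.camera(n);pickle.dump(c,open(n+"1.pkl","wb"));cv2.imwrite(f"pics/{n}1.png",c["color"][:,:,::-1])
E
```

```text
time_s: 2.1
ee_pos: [0.4074, -0.3099, 0.0162]
eef_rot: [3.141, 0.0, 1.707]
force: [-0.8, -0.6, 0.4]
grip_width: 0.0939
grip_force: 0.0
time_s: 2.93
ee_pos: [0.4073, -0.3093, 0.0155]
eef_rot: [-3.141, -0.0, 1.709]
force: [-4.0, 1.4, 4.9]
grip_width: 0.0496
grip_force: 30.0
time_s: 3.68
ee_pos: [0.4074, -0.3091, 0.2154]
eef_rot: [3.141, 0.001, 1.709]
force: [0.3, -0.7, -5.5]
grip_width: 0.0497
grip_force: 30.0
```

View pics/scene1.png

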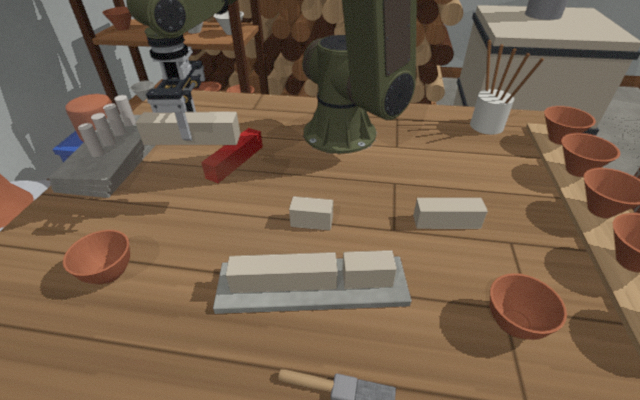

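The long brick is held level: it sits at (138–239, 113–143) in the gripper, well clear. Next I carry it above the joint.

```bash
python3 -m pendant '[[[0.79,1.36,0],0.002],[[0.79,1.36,0],0.002],[[1.57,2.72,0],0.004],[[1.57,2.72,0],0.004],[[1.57,2.72,0],0.004],[[1.57,2.72,0],0.004],[[1.57,2.72,0],0.004],[[1.57,2.72,0],0.004],[[1.57,2.72,0],0.004],[[1.57,2.72,0],0.004],[[1.57,2.72,0],0.004],[[1.57,2.72,0],0.004],[[1.57,2.72,0],0.004],[[1.57,2.72,0],0.004],[[0.79,1.36,0],0.002],[[0.79,1.36,0],0.002],[[0,0,0],0],[[0,0,0],0]]' && python3 -m pendant '[[[0,0,-1.5],0],[[0,0,-3],0],[[0,0,-2.5],0],[[0,0,-1.5],0],[[0,0,-1],0],[[0,0,0],0],[[0,0,0],0],[[0,0,0],0]]' && python3 - <<'E'
from h import *
import pickle
for n in("top","scene"):
    c=ctrl.camera(n);pickle.dump(c,open(n+"2.pkl","wb"));cv2.imwrite(f"pics/{n}2.png",c["color"][:,:,::-1])
a=cv2.imread("pics/scene2.png")[210:320,205:415];b=cv2.imread("pics/top2.png")[80:160,230:400]
o=np.zeros((600,630,3),np.uint8);o[:330,:630]=cv2.resize(a,None,fx=3,fy=3,interpolation=2);o[335:575,:510]=cv2.resize(b,None,fx=3,fy=3,interpolation=2)
cv2.imwrite("pics/c2.png",o)
E
```

```text
time_s: 5.28
ee_pos: [0.6268, 0.0719, 0.2129]
eef_rot: [-3.138, -0.0, 1.766]
force: [0.1, 0.4, -4.7]
grip_width: 0.0495
grip_force: 30.0
time_s: 5.95
ee_pos: [0.6279, 0.0712, 0.1217]
eef_rot: [3.14, 0.0, 1.764]
force: [0.2, 0.7, -4.1]
grip_width: 0.05
grip_force: 30.0
```

View pics/c2.png

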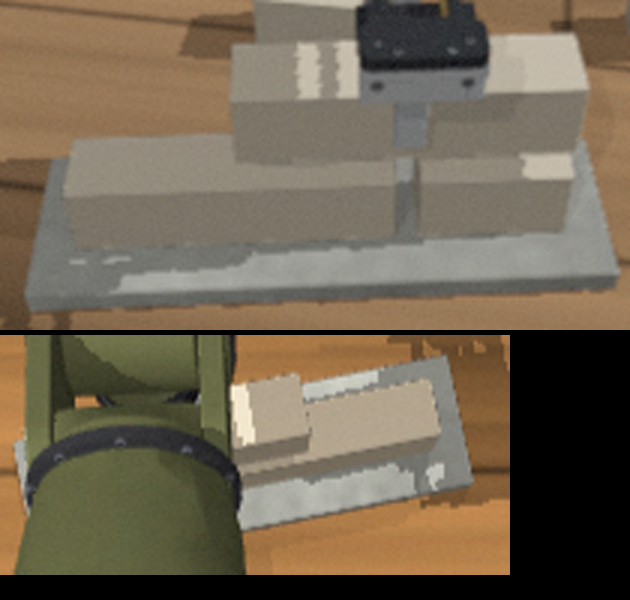

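The close view shows the brick hovering over the wall: bottom front corners at crop (234,159) and (577,153). The wall's top front corners are at (70,196), (394,186), (419,185) and (566,180). I'll compare them in wall coordinates.

```bash
python3 - <<'E'
from h import *
import pickle
c=pickle.load(open("scene2.pkl","rb"))
j=np.array([.6271,.0719]);a=1.766;u=np.array([np.cos(a),np.sin(a)]);n=np.array([-u[1],u[0]])
for U,V,z,l in[(234,159,.106,"bL"),(577,153,.106,"bR"),(232,102,.166,"tL"),(582,92,.166,"tR"),(70,196,.08,"wL"),(394,186,.08,"wj1"),(419,185,.08,"wj2"),(566,180,.08,"wR")]:
    p=ray(c,(U+.5)/3-.5+205,(V+.5)/3-.5+210,z)[:2]-j
    print(l,(1e3*p@u).round(1),(1e3*p@n).round(1))
E
```

```text
bL -112.3 -19.1
bR 108.9 -23.9
tL -109.0 -24.8
tR 104.0 -26.2
wL -221.6 -23.8
wj1 -8.8 -24.8
wj2 7.7 -24.7
wR 104.7 -24.8
```

```bash
python3 -m pendant '[[[0,0,-0.8],0],[[0,0,-0.8],0],[[0,0,-0.4],0],[[0,0,-0.2],0],[[0,0,0],0],[[0,0,0],0]]' && python3 -m pendant '[[[0,0,-0.1],0],[[0,0,-0.1],0],[[0,0,-0.1],0],[[0,0,0],0],[[0,0,0],0]]'
```

```text
time_s: 6.55
ee_pos: [0.6274, 0.0715, 0.0984]
eef_rot: [-3.141, 0.0, 1.765]
force: [0.5, 0.3, -4.2]
grip_width: 0.0495
grip_force: 30.0
time_s: 6.97
ee_pos: [0.6275, 0.0715, 0.0956]
eef_rot: [3.141, 0.0, 1.765]
force: [-0.6, -0.1, -3.2]
grip_width: 0.0495
grip_force: 30.0
```

```bash
python3 -m pendant '[[[0,0,-0.1],0],[[0,0,0],0],[[0,0,0],0]]'
```

```text
time_s: 7.22
ee_pos: [0.6275, 0.0715, 0.0956]
eef_rot: [3.141, 0.0, 1.765]
force: [-4.6, -1.3, 6.6]
grip_width: 0.0499
grip_force: 30.0
```

In contact. I'll release, rise, and go above the short brick.

```bash
python3 -m pendant '[[[0,0,0],0],[[0,0,0],0],[[0,0,0],0],[[0,0,0],0],[[0,0,0],0],[[0,0,0],0],[[0,0,0],0],[[0,0,0],0],[[0,0,1],0],[[0,0,2],0],[[0,0,3],0],[[0,0,4],0],[[0,0,2],0]]' 1 && python3 -m pendant '[[[-0.92,-0.46,0],-0.01],[[-0.92,-0.46,0],-0.01],[[-1.84,-0.92,0],-0.019],[[-1.84,-0.92,0],-0.019],[[-1.84,-0.92,0],-0.018],[[-1.84,-0.92,0],-0.018],[[-1.84,-0.92,0],-0.018],[[-1.84,-0.92,0],-0.018],[[-1.84,-0.92,0],-0.018],[[-1.84,-0.92,0],-0.018],[[-0.92,-0.46,0],-0.01],[[-0.92,-0.46,0],-0.01],[[0,0,0],0],[[0,0,0],0]]' && python3 - <<'E'
from h import *
import pickle
for n in("top","scene"):
    c=ctrl.camera(n);pickle.dump(c,open(n+"3.pkl","wb"));cv2.imwrite(f"pics/{n}3.png",c["color"][:,:,::-1])
a=cv2.imread("pics/scene3.png")[180:320,205:415];b=cv2.imread("pics/top3.png")[75:160,230:400]
o=np.zeros((600,630,3),np.uint8);o[:336,:504]=cv2.resize(a,(504,336),interpolation=2);o[340:595,:510]=cv2.resize(b,None,fx=3,fy=3,interpolation=2)
cv2.imwrite("pics/c3.png",o)
E
```

```text
time_s: 8.3
ee_pos: [0.6281, 0.0716, 0.2199]
eef_rot: [3.137, 0.001, 1.765]
force: [0.0, -0.7, 1.6]
grip_width: 0.0942
grip_force: 0.0
time_s: 9.47
ee_pos: [0.4438, -0.0205, 0.2149]
eef_rot: [3.141, 0.0, 1.579]
force: [0.4, -0.2, 0.2]
grip_width: 0.0942
grip_force: 0.0
```

View pics/c3.png

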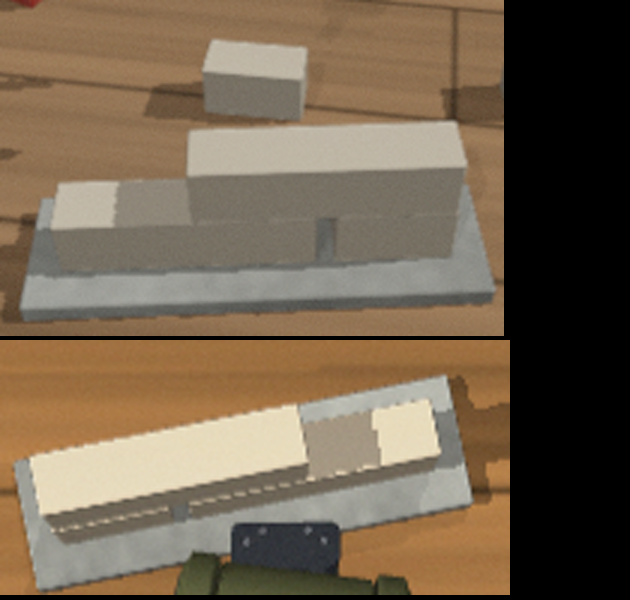

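The long brick is on the wall, its right end flush in the scene view near (460,170). In the top crop its top face has corners (30,458), (297,404), (311,470) and (46,516). I'll check those numbers and grasp the short brick.

```bash
python3 - <<'E'
from h import *
import pickle
c=pickle.load(open("top3.pkl","rb"))
j=np.array([.6271,.0719]);a=1.766;u=np.array([np.cos(a),np.sin(a)]);n=np.array([-u[1],u[0]])
for U,V,z in[(30,458,.14),(297,404,.14),(311,470,.14),(46,516,.14),(434,401,.08),(440,455,.08)]:
    p=ray(c,(U+.5)/3-.5+230,(V-340+.5)/3-.5+75,z)[:2]-j
    print((1e3*p@u).round(1),(1e3*p@n).round(1))
E
python3 -m pendant '[[[0,0,-2],0],[[0,0,-4],0],[[0,0,-4],0],[[0,0,-4],0],[[0,0,-3],0],[[0,0,-2],0],[[0,0,-0.9],0],[[0,0,0],0],[[0,0,0],0]]' && python3 -m pendant '[[[0,0,0],0],[[0,0,0],0],[[0,0,0],0],[[0,0,0],0],[[0,0,0],0],[[0,0,0],0],[[0,0,0],0],[[0,0,0],0],[[0,0,0],0],[[0,0,0],0]]' 0 25 && python3 -m pendant '[[[0,0,1],0],[[0,0,2],0],[[0,0,3],0],[[0,0,4],0],[[0,0,4],0],[[0,0,4],0],[[0,0,2],0],[[0,0,0],0],[[0,0,0],0]]'
```

```text
107.0 -24.5
-111.0 -25.0
-111.4 29.5
103.3 24.0
-230.3 -22.2
-225.9 24.3
time_s: 10.32
ee_pos: [0.444, -0.0204, 0.016]
eef_rot: [3.141, 0.0, 1.579]
force: [0.3, 0.1, -0.5]
grip_width: 0.094
grip_force: 0.0
time_s: 11.15
ee_pos: [0.4432, -0.0205, 0.0155]
eef_rot: [-3.141, -0.0, 1.579]
force: [-4.2, 0.4, 5.6]
grip_width: 0.0503
grip_force: 25.0
time_s: 11.9
ee_pos: [0.4434, -0.0205, 0.2158]
eef_rot: [3.14, 0.0, 1.579]
force: [-0.4, 0.3, -2.3]
grip_width: 0.05
grip_force: 25.0
```

```bash
python3 -m pendant '[[[0.91,-0.34,0],0.008],[[0.91,-0.34,0],0.008],[[1.82,-0.675,0],0.0155],[[1.82,-0.675,0],0.0155],[[1.82,-0.675,0],0.0155],[[1.82,-0.675,0],0.0155],[[1.82,-0.675,0],0.0155],[[1.82,-0.675,0],0.0155],[[1.82,-0.675,0],0.0155],[[1.82,-0.675,0],0.0155],[[1.82,-0.675,0],0.0155],[[1.82,-0.675,0],0.0155],[[0.91,-0.34,0],0.008],[[0.91,-0.34,0],0.008],[[0,0,0],0],[[0,0,0],0]]' && python3 -m pendant '[[[0,0,-1.5],0],[[0,0,-2.5],0],[[0,0,-1.5],0],[[0,0,-1],0],[[0,0,0],0],[[0,0,0],0],[[0,0,0],0]]' && python3 - <<'E'
from h import *
import pickle
for n in("top","scene"):
    c=ctrl.camera(n);pickle.dump(c,open(n+"4.pkl","wb"));cv2.imwrite(f"pics/{n}4.png",c["color"][:,:,::-1])
a=cv2.imread("pics/scene4.png")[190:310,210:410]
cv2.imwrite("pics/c4.png",cv2.resize(a,None,fx=4,fy=4,interpolation=2))
E
```

```text
time_s: 13.23
ee_pos: [0.6618, -0.1019, 0.2131]
eef_rot: [-3.139, -0.001, 1.766]
force: [0.1, -0.2, -3.0]
grip_width: 0.0499
grip_force: 25.0
time_s: 13.82
ee_pos: [0.6622, -0.1017, 0.1517]
eef_rot: [3.14, 0.001, 1.766]
force: [0.2, 0.0, -1.7]
grip_width: 0.0499
grip_force: 25.0
```

View pics/c4.png

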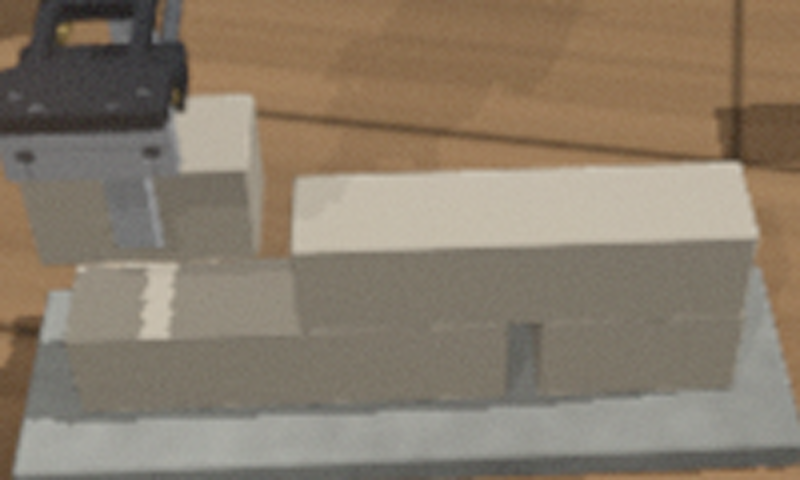

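The short brick hovers 56 mm above its place: bottom front corners at (42,265) and (252,257). The laid brick's front edges are at (292,253)–(757,238) on top and from (302,333) at the bottom; the wall's left corner is at (71,340).

```bash
python3 - <<'E'
from h import *
import pickle
c=pickle.load(open("scene4.pkl","rb"))
j=np.array([.6271,.0719]);a=1.766;u=np.array([np.cos(a),np.sin(a)]);n=np.array([-u[1],u[0]])
for U,V,z,l in[(42,265,.136,"sL"),(252,257,.136,"sR"),(247,170,.196,"sRt"),(302,333,.08,"LbL"),(292,253,.14,"LtL"),(757,238,.14,"LtR"),(71,340,.08,"wL"),(742,319,.08,"wR")]:
    p=ray(c,(U+.5)/4-.5+210,(V+.5)/4-.5+190,z)[:2]-j
    print(l,(1e3*p@u).round(1),(1e3*p@n).round(1))
# predicted placement of short's top-left etc.
E
```

```text
sL -227.1 -22.7
sR -128.9 -22.1
sRt -125.6 -24.1
LbL -109.2 -23.4
LtL -109.7 -24.0
LtR 108.1 -24.5
wL -222.9 -22.8
wR 108.4 -24.2
```

```bash
python3 -m pendant '[[[0,0.1,-1.5],0],[[0,0,-1.5],0],[[0,0,-1],0],[[0,0,-0.8],0],[[0,0,-0.2],0],[[0,0,0],0],[[0,0,0],0],[[0,0,0],0]]' && python3 - <<'E'
from h import *
import pickle
c=ctrl.camera("scene");pickle.dump(c,open("scene5.pkl","wb"));a=c["color"][190:310,210:410,::-1]
cv2.imwrite("pics/c5.png",cv2.resize(a,None,fx=4,fy=4,interpolation=2))
E
```

```text
time_s: 14.58
ee_pos: [0.6622, -0.1007, 0.1014]
eef_rot: [3.14, 0.001, 1.766]
force: [-0.1, -0.7, -2.6]
grip_width: 0.0499
grip_force: 25.0
```

View pics/c5.png

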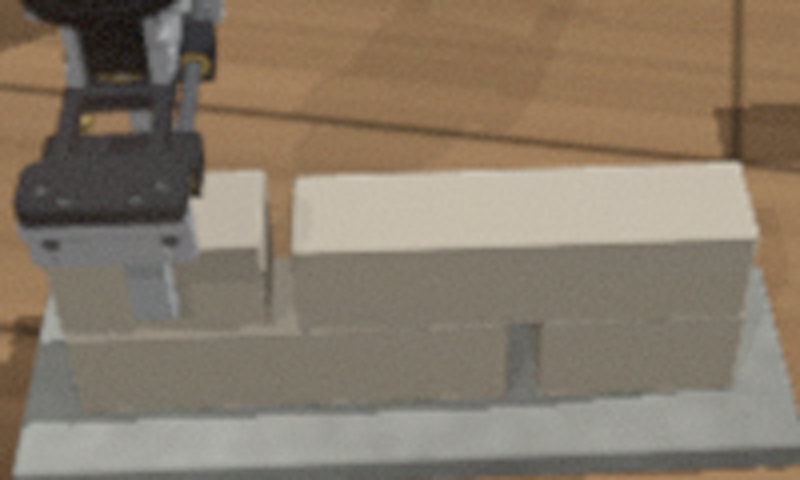

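The short brick is just above its place, with its bottom left at about (63,335) against the wall corner at (70,340). That is about 3 mm of overhang, with a gap of about 17 mm. I'll nudge it 1.5 mm inward and lower.

```bash
python3 -m pendant '[[[-0.03,0.15,0],0],[[0,0,-0.2],0],[[0,0,-0.2],0],[[0,0,-0.1],0],[[0,0,-0.1],0],[[0,0,0],0],[[0,0,0],0]]' && python3 -m pendant '[[[0,0,-0.1],0],[[0,0,0],0],[[0,0,0],0]]'
```

```text
time_s: 15.22
ee_pos: [0.6615, -0.0991, 0.0956]
eef_rot: [3.141, 0.0, 1.766]
force: [-4.4, 1.3, 7.5]
grip_width: 0.0499
grip_force: 25.0
time_s: 15.47
ee_pos: [0.6615, -0.0991, 0.0955]
eef_rot: [3.141, 0.0, 1.766]
force: [-8.9, 2.6, 15.0]
grip_width: 0.05
grip_force: 25.0
```

```bash
python3 -m pendant '[[[0,0,0.1],0],[[0,0,0],0],[[0,0,0],0]]' && python3 -m pendant '[[[0,0,0],0],[[0,0,0],0],[[0,0,0],0],[[0,0,0],0],[[0,0,0],0],[[0,0,0],0],[[0,0,0],0],[[0,0,0],0],[[0,0,1],0],[[0,0,2],0],[[0,0,3],0],[[0,0,4],0],[[0,0,2],0],[[-3,0,0],0],[[-3,0,0],0],[[-3,0,0],0],[[-3,0,0],0],[[-3,0,0],0],[[-3,0,0],0],[[0,0,0],0]]' 1 && python3 -m pendant '[[[-1,-3,0],0],[[-1,-3,0],0],[[-1,-3,0],0],[[-1,-3,0],0],[[0,-2,0],0],[[0,0,0],0],[[0,0,0],0]]' && python3 - <<'E'
from h import *
c=ctrl.camera("scene");a=c["color"][190:310,210:410,::-1]
d=ctrl.camera("top")["color"][75:160,230:400,::-1]
o=np.zeros((600,800,3),np.uint8);o[:360,:600]=cv2.resize(a,(600,360),interpolation=2);o[362:596,:468]=cv2.resize(d,(468,234),interpolation=2)
cv2.imwrite("pics/c6.png",o)
E
```

```text
time_s: 15.72
ee_pos: [0.6616, -0.0991, 0.0956]
eef_rot: [3.141, 0.0, 1.766]
force: [-4.8, 1.5, 9.1]
grip_width: 0.0495
grip_force: 25.0
time_s: 17.38
ee_pos: [0.4781, -0.0989, 0.2155]
eef_rot: [3.141, 0.0, 1.765]
force: [-0.1, -0.1, -0.3]
grip_width: 0.0938
grip_force: 0.0
time_s: 17.97
ee_pos: [0.4416, -0.2397, 0.2149]
eef_rot: [3.141, 0.0, 1.764]
force: [0.6, 0.8, 0.2]
grip_width: 0.0943
grip_force: 0.0
```

View pics/c6.png

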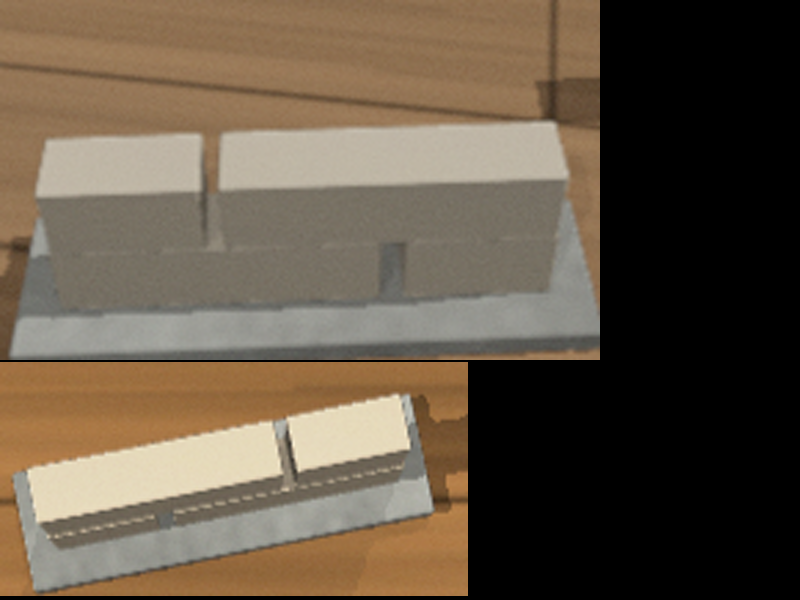

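The final picture shows both bricks flat and flush with the wall, a short–long joint pattern in proper stagger, and a gap at (205–222, 190) about as wide as the joint below. Nothing is touching the robot.

```bash
python3 -c "
from station import ctrl
print(ctrl.hand_in())"
```

```text
the job is handed in; nothing more can be done
None
```

I laid the second course and handed the job in at about 18 s of the 58 s limit: the long brick sits over the joint and the short brick over the other end, with a gap of roughly 15–16 mm and ends flush to within an estimated 2 mm.

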